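Put the test kit's reagents back in their caddy

TASK

The slide test is finished: take the kit's four reagents out of the steel tray and stand each one in the cup of the green caddy that has the colour of its cap - the dark bottles with the red, white and black caps and the vial with the blue cap - upright and fully down on the cup's floor. Keep them upright on the way and set them down, do not drop them. The yellow-capped bottle and the green-capped vial in the tray belong to another kit: leave them standing where they are.

Things in the scene. Friction and masses are not known exactly. Their poses are not given: they have to be found in the camera images.
- red_bottle: dark bottle with a red screw cap, 43 mm tall, body 19.5 mm across up to 30 mm, cap 17.5 mm, about 15 g; belongs in the red cup. Origin: centre of its underside, z up along its axis; round, yaw means nothing. Starts upright in the grey steel tray (inside 185 x 255 mm, floor 2 mm and rim 35 mm above the bench), like the other five; axes at least 52 mm apart and 40 mm from the tray walls
- white_bottle: dark bottle with a white screw cap, 46 mm tall, body 19.5 mm across up to 32 mm, cap 17.5 mm, about 15 g; belongs in the white cup. Origin: centre of its underside, z up along its axis; round, yaw means nothing. Starts in the steel tray
- black_bottle: near-black bottle with a black screw cap, 46 mm tall, body 19.5 mm across up to 32 mm, cap 17.5 mm, about 15 g; belongs in the black cup. Origin: centre of its underside, z up along its axis; round, yaw means nothing. Starts in the steel tray
- blue_vial: clear glass vial with whitish contents and a blue flip-off cap; 58 mm tall, 20 mm across, about 12 g; belongs in the blue cup. Origin: centre of its underside, z up along its axis; round, yaw means nothing. Starts in the steel tray
- yellow_bottle: look-alike, not of this kit: dark bottle with a yellow screw cap, 46 mm tall, 19.5 mm across, 15 g. Origin: centre of its underside, z up along its axis; round, yaw means nothing. Stands in the steel tray and stays there
- green_vial: look-alike, not of this kit: clear vial with whitish contents and a green flip-off cap, 58 mm tall, 20 mm across, 12 g. Origin: centre of its underside, z up along its axis; round, yaw means nothing. Stands in the steel tray and stays there
- red_cup: red open-topped plastic cup in the green caddy, fixed. Origin: centre of its underside (3 mm above the bench), z up; inner floor 3 mm, rim 19 mm above the origin (nothing of the caddy is higher); inside diameter 29 mm at the floor, 35 mm at the rim, outside 47 mm. The other three cups are the same but for the colour
- white_cup: white cup in the green caddy, made like the red cup, fixed. The caddy (71 x 275 mm with its wire handles, 20 mm high, left of the steel tray) holds the four cups in a row, 50 mm apart along its long axis, which is the y axis of each cup; its place and turn and the order of the colours differ every time
- black_cup: black cup in the green caddy, made like the red cup; origin at the centre of its underside, fixed
- blue_cup: blue cup in the green caddy, made like the red cup; origin at the centre of its underside, fixed

How it is judged:
By the outcome, as a careful person would: the job done as asked, in the order asked, and still so for the second after the job is handed in, with the robot touching nothing.
It also fails if it takes over 86 s, if anything falls off the work surface, if the arm or the gripper's body presses on something with over 40 N, if the wrist force passes 120 N, or if a joint passes its speed limit or range.

ROBOT

A 7-joint arm with a two-finger parallel gripper is mounted at the origin on a cart in front of the work surface, level with it; the furniture and walls round the work are solid. World frame = base frame: x ahead of the robot, y to its left, z up, the work surface at z = 0. Lengths are in m, angles in rad, forces in N, time in s.
With the tool pointing down it reaches from about 0.425 to 0.8 m from the base axis. Payload 8.3 kg.
Tool frame: the origin (TCP) lies midway between the tips of the shut fingers; the grasp point (between the pads) lies 19 mm behind it; z points along the fingers, y is the direction in which the jaws open and shut (so a half turn about z gives the same grasp; the last joint's range is limited). The gripper opens to 85 mm and grips with 20 to 120 N. Pads are 22 mm wide; open, the fingers measure 114 mm over their backs; the gripper's body (76 mm by 85 mm) begins 54 mm behind the grasp point. The pads swing forward as they close: fully open they stand 13 mm farther back than shut.
Start: joints at [-1.366, 0.383, 0.016, 1.37, -0.006, 1.388, -0.046], TCP at [0.165, 0.603, 0.231] pointing down, gripper open.
Joint ranges: [-2.95, 2.95], [-0.25, 2.06], [-1.52, 1.56], [0.18, 2.33], [-1.44, 4.58], [0.02, 2.06], [-3.01, 3.01]. Speed limits (rad/s): [2.39, 2.39, 3.01, 3.01, 3.14, 3.14, 3.14].

INTERFACE

Orientations are given as a rotation vector (axis times angle).
In Python, from plant import readout, camera, camera_params, bot gives the robot as it stands.
- The arm moves only by the tool move_arm, never from a script. Its argument "motion" is a list of rows, each an object of numbers: "x", "y", "z": the shift along the tool's x, y, z in mm; "ax", "ay", "az": the turn, a rotation vector about the tool's x, y, z in rad. In form: [{"x": .., "y": .., "z": .., "ax": .., "ay": .., "az": ..}, ...]. A call has exactly 8 rows; each row shifts and turns the commanded pose from where the row before left it, along the tool's axes as they then stand; what a row does not reach is not made up. A row lasts 1/12 s, in which the tool goes at most 41.7 mm and 7.16 degrees, less where a joint would pass 70% of its speed; a pose out of reach is approached as far as the arm can. A call with a gripper value outside its range is refused whole. "jaw" is the opening, from 0 (shut) to 1 (fully open), set as the call begins (left out, the last holds). The fingers move at their own pace and stop on an object; "force" is the grip in N (left out, the last holds). Time passes only in rows, so rows that do not move let the fingers close, or fill a call up. It gives the time, the measured TCP pose, the force and the opening at its end, in the units of the state.
- readout.sense(): the state, without advancing time (a new reading comes with each control period).
- camera(name): name is "side" or "top" or "wrist"; returns the picture (400x640x3 uint8, red, green, blue); there is no depth.
- camera_params(name): a dict with "mtx" (3x3 intrinsics, pixels), "R" (3x3) and "t" (3): a world point X has camera coordinates R X + t; the wrist camera has in their place "T_tool_cam" (4x4, takes a point from camera to tool coordinates, whose origin is the TCP and whose axes are the flange's). Camera axes: x right, y down, z forward; pixel columns grow to the right and rows downward; lengths in m; the calibration is good to about 2 mm. A picture is of the moment at which its call begins: read the wrist's pose just before it. camera_params takes no time and is no camera call.
- bot.sign_off(): hands the job in, once; it reports no verdict.
The state is a dict: "clock": time; "joint_pos": joint angles; "dq": joint speeds; "joint_torque": joint torques, N m; "tool_pos": TCP position; "tcp_rot": TCP orientation; "wrist_force": force on the tool from outside, world axes, zero at the start; "torque": the same for the moment, N m; "finger_gap": finger opening in m.
Only numpy, scipy, OpenCV 4.12 (cv2) and the standard library are available. Lean on these libraries where they do the work, as an engineer would, in place of code of your own. Each camera call takes 0.05 s, during which the arm holds its last target.

## Working session

There is one attempt and no reset: what is moved stays moved. The work goes in short steps, Python scripts to look and compute and a tool call to move; the robot and the scene stay as the last step left them, time stands still between calls to the robot, and variables do not carry over. Pictures are saved under pics/ and viewed, and the job is handed in when it is done.

Besides the shell and the picture viewer there is one more tool, called after "Emit:" by a JSON object that holds its "name" and its "arguments", one argument or row to a line. move_arm: Moves the arm, as the interface text tells. Its arguments: {"type":"object","properties":{"motion":{"type":"array"},"jaw":{"type":"number"},"force":{"type":"number"}},"required":["motion"]}

```bash
ls; mkdir -p pics; python3 - <<'E'
from plant import readout, camera, camera_params, bot
import cv2,numpy as np
np.set_printoptions(precision=4,suppress=True)
s=readout.sense()
for k,v in s.items(): print(k,v)
for n in ["top","side"]:
    im=camera(n); cv2.imwrite(f"pics/{n}0.png",im[:,:,::-1])
for n in ["top","side","wrist"]: print(n,camera_params(n))
E
```

```text
pics
clock 0.0
joint_pos [-1.3659  0.3843  0.0164  1.3712 -0.0063  1.3882 -0.0465]
dq [ 0.0003 -0.001  -0.001  -0.0007 -0.0005  0.0002 -0.0004]
joint_torque [ -0.0002 -62.7594   0.8443 -37.1834   0.0165   0.0139  -0.    ]
tool_pos [0.1652 0.6022 0.2303]
tcp_rot [-0.4193 -3.1132  0.0031]
wrist_force [-0.5108  2.0298  0.5244]
torque [-0.0309 -0.026  -0.0001]
finger_gap 0.0854694691768821
top {'mtx': array([[505.9708,   0.    , 330.0441],
       [  0.    , 505.9708, 201.9409],
       [  0.    ,   0.    ,   1.    ]]), 'R': array([[ 0.0038, -0.9999, -0.0113],
       [-0.9968, -0.0029, -0.0804],
       [ 0.0803,  0.0116, -0.9967]]), 't': array([0.037 , 0.5149, 1.0441])}
side {'mtx': array([[399.5143,   0.    , 323.5697],
       [  0.    , 399.5143, 203.9922],
       [  0.    ,   0.    ,   1.    ]]), 'R': array([[ 0.9998,  0.0051, -0.0211],
       [-0.0128, -0.6457, -0.7635],
       [-0.0175,  0.7636, -0.6455]]), 't': array([-0.5287,  0.071 ,  0.8411])}
wrist {'mtx': array([[322.7209,   0.    , 322.2647],
       [  0.    , 322.7209, 195.6569],
       [  0.    ,   0.    ,   1.    ]]), 'T_tool_cam': array([[-0.0003, -0.9662, -0.2578,  0.0653],
       [ 1.    , -0.0001, -0.0009, -0.0002],
       [ 0.0009, -0.2578,  0.9662, -0.1432],
       [ 0.    ,  0.    ,  0.    ,  1.    ]])}
```

View pics/top0.png

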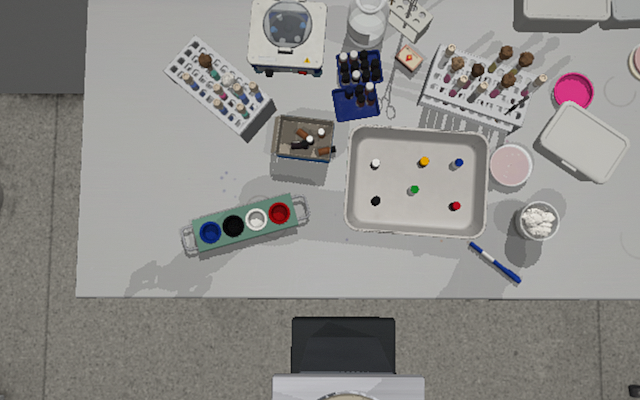

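View pics/side0.png

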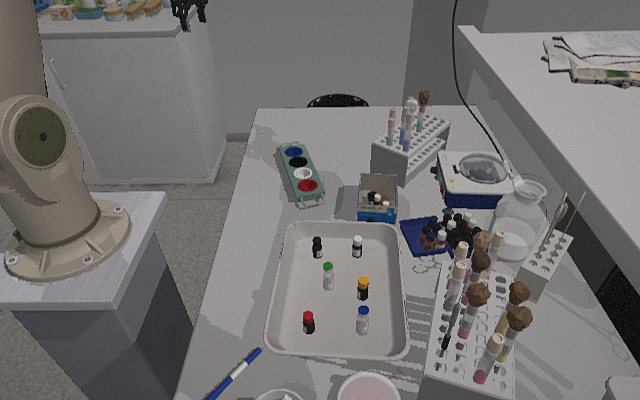

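The top view shows the tray at about (345-490,125-237) with the caps: white (376,163), black (376,201), yellow (424,161), green (414,189), blue (459,162) and red (456,206). The caddy cups are blue (210,232), black (233,226), white (257,219) and red (280,212).

```bash
cat > h.py <<'E'
import numpy as np,cv2
from plant import readout, camera, camera_params, bot
np.set_printoptions(precision=4,suppress=True)
def ray(p,uv,T=None):
    d=np.linalg.solve(p['mtx'],np.array([uv[0],uv[1],1.]))
    if T is None: return -p['R'].T@p['t'], p['R'].T@d
    return T[:3,3],T[:3,:3]@d
def onplane(p,uv,z,T=None):
    o,d=ray(p,uv,T); return o+d*(z-o[2])/d[2]
def proj(p,X):
    c=p['R']@np.array(X)+p['t']; q=p['mtx']@c; return q[:2]/q[2]
def colmask(im,c):
    h=cv2.cvtColor(im,cv2.COLOR_RGB2HSV).astype(int);H,S,V=h[...,0],h[...,1],h[...,2]
    return {'red':((H<8)|(H>172))&(S>150)&(V>80),'yellow':(H>15)&(H<35)&(S>150)&(V>80),
     'green':(H>45)&(H<85)&(S>120)&(V>60),'blue':(H>100)&(H<130)&(S>120)&(V>50),
     'black':(V<60),'white':(S<25)&(V>215)}[c].astype(np.uint8)
def blob(im,c,uv,r=12):
    m=colmask(im,c); u,v=map(int,uv); k=np.zeros_like(m); k[v-r:v+r+1,u-r:u+r+1]=1; m=m*k
    n,l,s,ce=cv2.connectedComponentsWithStats(m)
    if n<2: return None
    i=1+np.argmax(s[1:,4]); return ce[i],s[i]
E
python3 - <<'E'
from h import *
t=cv2.imread('pics/top0.png')[:,:,::-1].copy();s=cv2.imread('pics/side0.png')[:,:,::-1].copy()
pt=camera_params('top');ps=camera_params('side')
hz=dict(red=.045,white=.048,black=.048,yellow=.048,blue=.060,green=.060)
T=dict(white=(376,163),black=(376,201),yellow=(424,161),green=(414,189),blue=(459,162),red=(456,206))
for c,uv in T.items():
    b=blob(t,c,uv,8)
    if b is None: print(c,None);continue
    X=onplane(pt,b[0],hz[c]); print(c,b[0],b[1],X[:2], 'side proj',proj(ps,X))
for c,uv in dict(blue=(210,232),black=(233,226),white=(257,219),red=(280,212)).items():
    b=blob(t,c,uv,14)
    if b is None: print(c,None);continue
    X=onplane(pt,b[0],.022); print('cup',c,b[0],b[1],X[:2],'side',proj(ps,X))
a=cv2.resize(t[100:260,170:510],None,fx=2.3,fy=2.3,interpolation=cv2.INTER_CUBIC);cv2.imwrite('pics/tc.png',a[:,:,::-1])
a=cv2.resize(s[135:360,260:420],None,fx=2.6,fy=2.6,interpolation=cv2.INTER_CUBIC);cv2.imwrite('pics/sc.png',a[:,:,::-1])
E
```

```text
white [375.3929 162.    ] [373 160   6   6  28] [ 0.5955 -0.0547] side proj [358.0237 236.7284]
black [375.2063 200.6508] [371 196   9  10  63] [ 0.5155 -0.0541] side proj [315.8907 236.9639]
yellow [423.9153 160.8814] [420 157   9   9  59] [ 0.598  -0.1546] side proj [363.0629 278.1814]
green [414.2045 188.8864] [411 186   8   7  44] [ 0.5387 -0.1322] side proj [328.133  263.8715]
blue [458.4444 162.0667] [455 159   8   7  45] [ 0.5938 -0.2226] side proj [363.7274 307.632 ]
red [455.8667 205.2889] [453 202   7   8  45] [ 0.5067 -0.2195] side proj [308.3574 312.0621]
cup blue [209.9162 232.0135] [199 222  22  22 370] [0.4507 0.2906] side [293.96   150.5645]
cup black [232.8871 225.6832] [223 215  21  22 363] [0.4641 0.2426] side [298.1209 160.8784]
cup white [262.3103 217.2069] [256 209  10  20  29] [0.4821 0.181 ] side [304.2494 175.2621]
cup red [278.6918 213.4214] [269 203  21  21 318] [0.4902 0.1466] side [307.0924 183.9322]
```

View pics/tc.png

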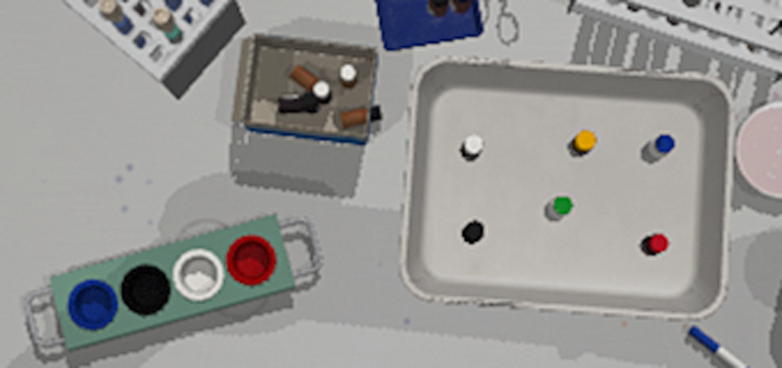

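View pics/sc.png

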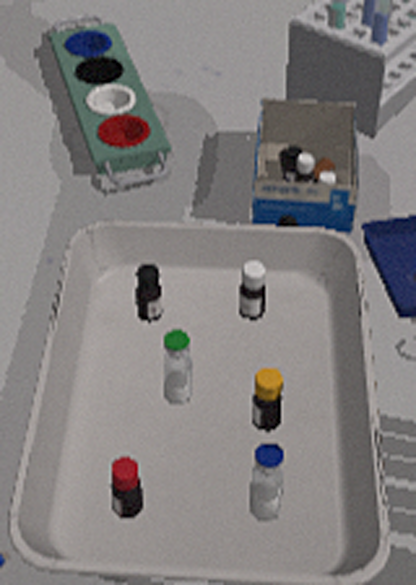

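Emit:
{"name": "move_arm", "arguments": {
  "motion": [
    {"z": 5, "az": -0.0334},
    {"z": 8, "az": -0.0334},
    {"z": 10, "az": -0.0334},
    {"z": 10, "az": -0.0334},
    {"z": 10, "az": -0.0334},
    {"z": 10, "az": -0.0334},
    {"z": 5, "az": -0.0334},
    {"z": 2, "az": -0.0334}
  ],
  "jaw": 0.5,
  "force": 25
}}

```text
validation failed for argument at $.mo...
```

Emit:
{"name": "move_arm", "arguments": {
  "motion": [
    {"x": 0, "y": 0, "z": 5, "ax": 0, "ay": 0, "az": -0.0334},
    {"x": 0, "y": 0, "z": 8, "ax": 0, "ay": 0, "az": -0.0334},
    {"x": 0, "y": 0, "z": 10, "ax": 0, "ay": 0, "az": -0.0334},
    {"x": 0, "y": 0, "z": 10, "ax": 0, "ay": 0, "az": -0.0334},
    {"x": 0, "y": 0, "z": 10, "ax": 0, "ay": 0, "az": -0.0334},
    {"x": 0, "y": 0, "z": 10, "ax": 0, "ay": 0, "az": -0.0334},
    {"x": 0, "y": 0, "z": 5, "ax": 0, "ay": 0, "az": -0.0334},
    {"x": 0, "y": 0, "z": 2, "ax": 0, "ay": 0, "az": -0.0334}
  ],
  "jaw": 0.5,
  "force": 25
}}

```text
clock: 0.77
tool_pos: [0.1651, 0.6018, 0.1693]
tcp_rot: [0.002, -3.141, 0.005]
wrist_force: [0.4, 0.5, -0.1]
finger_gap: 0.0428
```

Emit:
{"name": "move_arm", "arguments": {
  "motion": [
    {"x": -15, "y": -15, "z": 0, "ax": 0, "ay": 0, "az": 0},
    {"x": -25, "y": -25, "z": 0, "ax": 0, "ay": 0, "az": 0},
    {"x": -28, "y": -28, "z": 0, "ax": 0, "ay": 0, "az": 0},
    {"x": -28, "y": -28, "z": 0, "ax": 0, "ay": 0, "az": 0},
    {"x": -28, "y": -28, "z": 0, "ax": 0, "ay": 0, "az": 0},
    {"x": -28, "y": -28, "z": 0, "ax": 0, "ay": 0, "az": 0},
    {"x": -28, "y": -28, "z": 0, "ax": 0, "ay": 0, "az": 0},
    {"x": -25, "y": -28, "z": 0, "ax": 0, "ay": 0, "az": 0}
  ]
}}

```text
clock: 1.43
tool_pos: [0.3716, 0.3926, 0.171]
tcp_rot: [-0.002, -3.141, 0.001]
wrist_force: [0.9, 0.9, 0.5]
finger_gap: 0.0427
```

Emit:
{"name": "move_arm", "arguments": {
  "motion": [
    {"x": -25, "y": -28, "z": 0, "ax": 0, "ay": 0, "az": 0},
    {"x": -25, "y": -30, "z": 0, "ax": 0, "ay": 0, "az": 0},
    {"x": -25, "y": -30, "z": 0, "ax": 0, "ay": 0, "az": 0},
    {"x": -20, "y": -35, "z": 0, "ax": 0, "ay": 0, "az": 0},
    {"x": -20, "y": -35, "z": 0, "ax": 0, "ay": 0, "az": 0},
    {"x": -12, "y": -35, "z": 0, "ax": 0, "ay": 0, "az": 0},
    {"x": -8, "y": -35, "z": 0, "ax": 0, "ay": 0, "az": 0},
    {"x": 0, "y": -35, "z": 0, "ax": 0, "ay": 0, "az": 0}
  ]
}}

```text
clock: 2.1
tool_pos: [0.506, 0.1292, 0.1709]
tcp_rot: [-0.003, -3.142, 0.001]
wrist_force: [0.3, -0.7, 0.2]
finger_gap: 0.043
```

Emit:
{"name": "move_arm", "arguments": {
  "motion": [
    {"x": 0, "y": -35, "z": 0, "ax": 0, "ay": 0, "az": 0},
    {"x": 0, "y": -35, "z": 0, "ax": 0, "ay": 0, "az": 0},
    {"x": 0, "y": -35, "z": 5, "ax": 0, "ay": 0, "az": 0},
    {"x": 0, "y": -35, "z": 10, "ax": 0, "ay": 0, "az": 0},
    {"x": 0, "y": -35, "z": 10, "ax": 0, "ay": 0, "az": 0},
    {"x": 0, "y": -35, "z": 10, "ax": 0, "ay": 0, "az": 0},
    {"x": 0, "y": -30, "z": 10, "ax": 0, "ay": 0, "az": 0},
    {"x": 0, "y": -20, "z": 5, "ax": 0, "ay": 0, "az": 0}
  ]
}}

```text
clock: 2.77
tool_pos: [0.5034, -0.1321, 0.12]
tcp_rot: [-0.006, -3.14, 0.002]
wrist_force: [-0.5, 0.3, 0.1]
finger_gap: 0.0424
```

Emit:
{"name": "move_arm", "arguments": {
  "motion": [
    {"x": 0, "y": -18, "z": 0, "ax": 0, "ay": 0, "az": 0},
    {"x": 0, "y": -20, "z": 0, "ax": 0, "ay": 0, "az": 0},
    {"x": 0, "y": -20, "z": 0, "ax": 0, "ay": 0, "az": 0},
    {"x": 0, "y": -15, "z": 0, "ax": 0, "ay": 0, "az": 0},
    {"x": -3, "y": -10, "z": 0, "ax": 0, "ay": 0, "az": 0},
    {"x": 0, "y": -5, "z": 0, "ax": 0, "ay": 0, "az": 0},
    {"x": 0, "y": 0, "z": 0, "ax": 0, "ay": 0, "az": 0},
    {"x": 0, "y": 0, "z": 0, "ax": 0, "ay": 0, "az": 0}
  ]
}}

```text
clock: 3.43
tool_pos: [0.5079, -0.2157, 0.121]
tcp_rot: [-0.0, -3.141, -0.001]
wrist_force: [0.6, 0.3, -0.2]
finger_gap: 0.0426
```

```bash
cat >> h.py <<'E'
from scipy.spatial.transform import Rotation as Ro
def wrist(name):
    s=readout.sense(); T=np.eye(4);T[:3,:3]=Ro.from_rotvec(s['tcp_rot']).as_matrix();T[:3,3]=s['tool_pos']
    p=camera_params('wrist'); im=camera('wrist'); cv2.imwrite('pics/%s.png'%name,im[:,:,::-1])
    return s,p,im,T@p['T_tool_cam']
E
python3 - <<'E'
from h import *
s,p,im,T=wrist('w1'); print(s['clock'],s['tool_pos'],s['tcp_rot'])
for c,z in [('red',.045),('blue',.06),('green',.06),('yellow',.048)]:
    n,l,st,ce=cv2.connectedComponentsWithStats(colmask(im,c))
    for i in range(1,n):
        if st[i,4]>80: print(c,ce[i],st[i],onplane(p,ce[i],z,T)[:2])
E
```

```text
3.4333 [ 0.5079 -0.2157  0.121 ] [-0.0001 -3.141  -0.0007]
red [312.7872 202.4495] [302 192  23  22 376] [ 0.506  -0.2227]
blue [170.6353  16.9505] [135   0  67  43 828] [ 0.3914 -0.3025]
blue [249.398   78.7818] [231  62  38  35 495] [ 0.4248 -0.2595]
blue [628.5915 296.9542] [608 289  32  20 284] [0.5719 0.0028]
blue [310.1133 323.1133] [299 313  23  21 353] [ 0.5935 -0.2249]
blue [603.5704 341.0344] [583 318  38  44 668] [ 0.609  -0.0068]
green [441.3578 253.9147] [429 243  25  23 422] [ 0.5385 -0.1341]
```

View pics/w1.png

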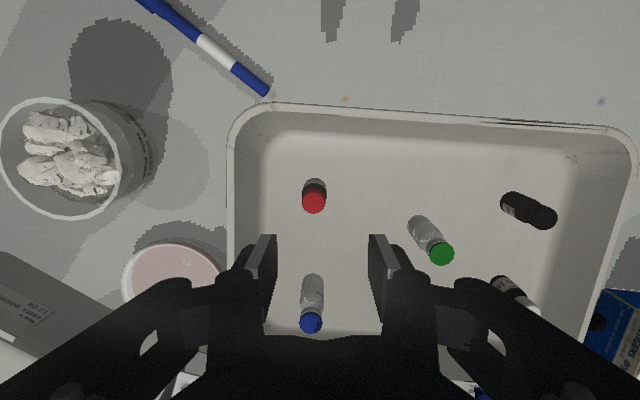

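The wrist view shows the red cap at (313,202), slightly left of the middle between the fingers. That puts it at (0.506,-0.222), which agrees with the top view within 3 mm.

Emit:
{"name": "move_arm", "arguments": {
  "motion": [
    {"x": 2, "y": -5.5, "z": 8, "ax": 0, "ay": 0, "az": 0},
    {"x": 0, "y": 0, "z": 16, "ax": 0, "ay": 0, "az": 0},
    {"x": 0, "y": 0, "z": 18, "ax": 0, "ay": 0, "az": 0},
    {"x": 0, "y": 0, "z": 18, "ax": 0, "ay": 0, "az": 0},
    {"x": 0, "y": 0, "z": 18, "ax": 0, "ay": 0, "az": 0},
    {"x": 0, "y": 0, "z": 13, "ax": 0, "ay": 0, "az": 0},
    {"x": 0, "y": 0, "z": 8, "ax": 0, "ay": 0, "az": 0},
    {"x": 0, "y": 0, "z": 0, "ax": 0, "ay": 0, "az": 0}
  ]
}}

```text
clock: 4.15
tool_pos: [0.5045, -0.221, 0.0202]
tcp_rot: [0.0, -3.138, -0.002]
wrist_force: [-0.4, 0.6, 1.2]
finger_gap: 0.0428
```

Emit:
{"name": "move_arm", "arguments": {
  "motion": [
    {"x": 0, "y": 0, "z": 0, "ax": 0, "ay": 0, "az": 0},
    {"x": 0, "y": 0, "z": 0, "ax": 0, "ay": 0, "az": 0},
    {"x": 0, "y": 0, "z": 0, "ax": 0, "ay": 0, "az": 0},
    {"x": 0, "y": 0, "z": 0, "ax": 0, "ay": 0, "az": 0},
    {"x": 0, "y": 0, "z": 0, "ax": 0, "ay": 0, "az": 0},
    {"x": 0, "y": 0, "z": 0, "ax": 0, "ay": 0, "az": 0},
    {"x": 0, "y": 0, "z": 0, "ax": 0, "ay": 0, "az": 0},
    {"x": 0, "y": 0, "z": 0, "ax": 0, "ay": 0, "az": 0}
  ],
  "jaw": 0.1,
  "force": 25
}}

```text
clock: 4.82
tool_pos: [0.5065, -0.2222, 0.0231]
tcp_rot: [0.001, 3.14, -0.001]
wrist_force: [-0.1, 0.4, 5.4]
finger_gap: 0.0179
```

```bash
python3 - <<'E'
from h import *
s,p,im,T=wrist('w2'); print(s['clock'],s['tool_pos'],s['finger_gap'],s['wrist_force'])
E
```

```text
4.8167 [ 0.5065 -0.2222  0.0231] 0.017870981850176642 [-0.0866  0.4159  5.3551]
```

View pics/w2.png

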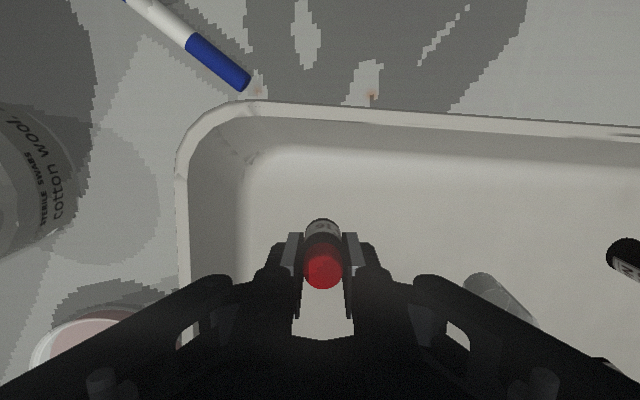

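The red bottle is gripped by its cap: the gap is 17.9 mm and the cap shows between the pads at (322,265). Next I lift it and carry it to the red cup.

Emit:
{"name": "move_arm", "arguments": {
  "motion": [
    {"x": 0, "y": 0, "z": -3, "ax": 0, "ay": 0, "az": 0},
    {"x": 0, "y": 0, "z": -8, "ax": 0, "ay": 0, "az": 0},
    {"x": 0, "y": 0, "z": -15, "ax": 0, "ay": 0, "az": 0},
    {"x": 0, "y": 0, "z": -20, "ax": 0, "ay": 0, "az": 0},
    {"x": 0, "y": 5, "z": -20, "ax": 0, "ay": 0, "az": 0},
    {"x": 2, "y": 12, "z": -14, "ax": 0, "ay": 0, "az": 0},
    {"x": 2, "y": 20, "z": -8, "ax": 0, "ay": 0, "az": 0},
    {"x": 2, "y": 25, "z": -2, "ax": 0, "ay": 0, "az": 0}
  ]
}}

```text
clock: 5.53
tool_pos: [0.5004, -0.1614, 0.1147]
tcp_rot: [0.006, 3.139, -0.002]
wrist_force: [-0.0, -0.3, 0.7]
finger_gap: 0.0177
```

Emit:
{"name": "move_arm", "arguments": {
  "motion": [
    {"x": 2, "y": 28, "z": 0, "ax": 0, "ay": 0, "az": 0},
    {"x": 2, "y": 30, "z": 0, "ax": 0, "ay": 0, "az": 0},
    {"x": 2, "y": 30, "z": 0, "ax": 0, "ay": 0, "az": 0},
    {"x": 2, "y": 30, "z": 0, "ax": 0, "ay": 0, "az": 0},
    {"x": 2, "y": 30, "z": 0, "ax": 0, "ay": 0, "az": 0},
    {"x": 0, "y": 30, "z": 0, "ax": 0, "ay": 0, "az": 0},
    {"x": 0, "y": 30, "z": 0, "ax": 0, "ay": 0, "az": 0},
    {"x": 0, "y": 30, "z": 0, "ax": 0, "ay": 0, "az": 0}
  ]
}}

```text
clock: 6.2
tool_pos: [0.4897, 0.0793, 0.1129]
tcp_rot: [0.001, 3.141, 0.0]
wrist_force: [0.1, 0.4, 0.1]
finger_gap: 0.0182
```

Emit:
{"name": "move_arm", "arguments": {
  "motion": [
    {"x": 0, "y": 25, "z": 0, "ax": 0, "ay": 0, "az": 0},
    {"x": 0, "y": 20, "z": 0, "ax": 0, "ay": 0, "az": 0},
    {"x": 0, "y": 14, "z": 0, "ax": 0, "ay": 0, "az": 0},
    {"x": 0, "y": 8, "z": 0, "ax": 0, "ay": 0, "az": 0},
    {"x": 0, "y": 2, "z": 0, "ax": 0, "ay": 0, "az": 0},
    {"x": 0, "y": 0, "z": 0, "ax": 0, "ay": 0, "az": 0},
    {"x": 0, "y": 0, "z": 0, "ax": 0, "ay": 0, "az": 0},
    {"x": 0, "y": 0, "z": 0, "ax": 0, "ay": 0, "az": 0}
  ]
}}

```text
clock: 6.87
tool_pos: [0.4902, 0.1455, 0.1123]
tcp_rot: [-0.004, -3.142, 0.001]
wrist_force: [0.1, -0.4, -0.3]
finger_gap: 0.0177
```

```bash
python3 - <<'E'
from h import *
s,p,im,T=wrist('w3'); print(s['clock'],s['tool_pos'],s['finger_gap'],s['wrist_force'])
P=camera_params('wrist')
Ti=np.linalg.inv(T)
for c,X in dict(red=(.4902,.1466,.022),white=(.4772,.1946,.022),black=(.4641,.2426,.022),blue=(.4507,.2906,.022)).items():
    q=P['mtx']@(Ti@np.array([*X,1]))[:3]; print(c,q[:2]/q[2])
E
```

```text
6.8667 [0.4902 0.1455 0.1123] 0.017720090558613327 [ 0.0686 -0.4444 -0.2775]
red [324.1636 199.5656]
white [388.9531 182.4999]
black [455.6521 164.7992]
blue [524.4125 146.1493]
```

View pics/w3.png

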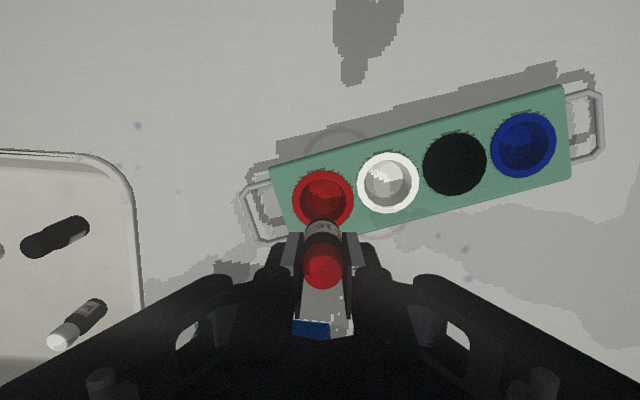

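The red cup is at (323,200) and the others sit where predicted, within 1-2 px. I'll lower the bottle.

Emit:
{"name": "move_arm", "arguments": {
  "motion": [
    {"x": 0, "y": 1, "z": 8, "ax": 0, "ay": 0, "az": 0},
    {"x": 0, "y": 0, "z": 14, "ax": 0, "ay": 0, "az": 0},
    {"x": 0, "y": 0, "z": 16, "ax": 0, "ay": 0, "az": 0},
    {"x": 0, "y": 0, "z": 16, "ax": 0, "ay": 0, "az": 0},
    {"x": 0, "y": 0, "z": 12, "ax": 0, "ay": 0, "az": 0},
    {"x": 0, "y": 0, "z": 8, "ax": 0, "ay": 0, "az": 0},
    {"x": 0, "y": 0, "z": 5, "ax": 0, "ay": 0, "az": 0},
    {"x": 0, "y": 0, "z": 3, "ax": 0, "ay": 0, "az": 0}
  ]
}}

```text
clock: 7.58
tool_pos: [0.4898, 0.1477, 0.0295]
tcp_rot: [-0.001, -3.141, 0.001]
wrist_force: [0.5, 0.7, -0.1]
finger_gap: 0.0178
```

Emit:
{"name": "move_arm", "arguments": {
  "motion": [
    {"x": 0, "y": 0, "z": 1, "ax": 0, "ay": 0, "az": 0},
    {"x": 0, "y": 0, "z": 1, "ax": 0, "ay": 0, "az": 0},
    {"x": 0, "y": 0, "z": 1, "ax": 0, "ay": 0, "az": 0},
    {"x": 0, "y": 0, "z": 1, "ax": 0, "ay": 0, "az": 0},
    {"x": 0, "y": 0, "z": 0, "ax": 0, "ay": 0, "az": 0},
    {"x": 0, "y": 0, "z": 0, "ax": 0, "ay": 0, "az": 0},
    {"x": 0, "y": 0, "z": 0, "ax": 0, "ay": 0, "az": 0},
    {"x": 0, "y": 0, "z": 0, "ax": 0, "ay": 0, "az": 0}
  ]
}}

```text
clock: 8.25
tool_pos: [0.4907, 0.1482, 0.0271]
tcp_rot: [0.001, 3.14, 0.001]
wrist_force: [-0.8, 0.1, 6.8]
finger_gap: 0.0179
```

```bash
python3 - <<'E'
from h import *
s,p,im,T=wrist('w4'); print(s['clock'],s['tool_pos'],s['finger_gap'],s['wrist_force'])
a=camera('side'); a=cv2.resize(a[100:250,240:400],None,fx=4,fy=4);cv2.imwrite('pics/s4.png',a[:,:,::-1])
E
```

```text
8.25 [0.4907 0.1482 0.0271] 0.017880034819496377 [-0.7891  0.117   6.8456]
```

View pics/w4.png

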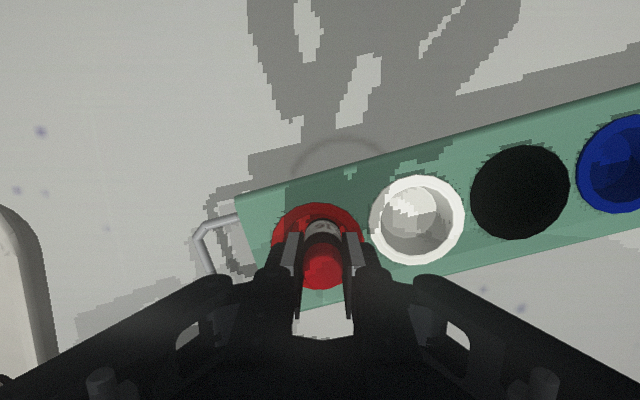

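View pics/s4.png

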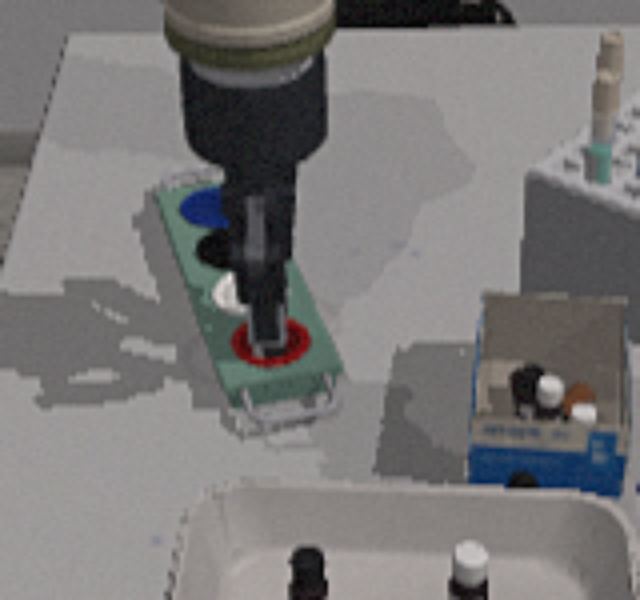

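The red bottle is centred in its cup at (322,260) with 6.8 N upward. The TCP is 4 mm above the tray grasp height, as expected for floor contact, so I release.

Emit:
{"name": "move_arm", "arguments": {
  "motion": [
    {"x": 0, "y": 0, "z": 0, "ax": 0, "ay": 0, "az": 0},
    {"x": 0, "y": 0, "z": 0, "ax": 0, "ay": 0, "az": 0},
    {"x": 0, "y": 0, "z": 0, "ax": 0, "ay": 0, "az": 0},
    {"x": 0, "y": 0, "z": 0, "ax": 0, "ay": 0, "az": 0},
    {"x": 0, "y": 0, "z": 0, "ax": 0, "ay": 0, "az": 0},
    {"x": 0, "y": 0, "z": -5, "ax": 0, "ay": 0, "az": 0},
    {"x": 0, "y": 0, "z": -12, "ax": 0, "ay": 0, "az": 0},
    {"x": 0, "y": 0, "z": -18, "ax": 0, "ay": 0, "az": 0}
  ],
  "jaw": 0.36
}}

```text
clock: 9.02
tool_pos: [0.4889, 0.1476, 0.0606]
tcp_rot: [-0.001, -3.139, 0.002]
wrist_force: [-0.1, -0.1, -0.4]
finger_gap: 0.0305
```

Emit:
{"name": "move_arm", "arguments": {
  "motion": [
    {"x": 0, "y": 0, "z": -20, "ax": 0, "ay": 0, "az": 0},
    {"x": 0, "y": 0, "z": -15, "ax": 0, "ay": 0, "az": 0},
    {"x": -2, "y": -10, "z": -10, "ax": 0, "ay": 0, "az": 0},
    {"x": -6, "y": -18, "z": -5, "ax": 0, "ay": 0, "az": 0},
    {"x": -12, "y": -25, "z": 0, "ax": 0, "ay": 0, "az": 0},
    {"x": -15, "y": -25, "z": 0, "ax": 0, "ay": 0, "az": 0},
    {"x": -15, "y": -25, "z": 0, "ax": 0, "ay": 0, "az": 0},
    {"x": -15, "y": -25, "z": 0, "ax": 0, "ay": 0, "az": 0}
  ]
}}

```text
clock: 9.68
tool_pos: [0.5553, 0.0179, 0.1114]
tcp_rot: [-0.001, -3.141, 0.0]
wrist_force: [-0.9, 0.4, -0.3]
finger_gap: 0.0308
```

```bash
python3 - <<'E'
from h import *
s,p,im,T=wrist('w5'); print(s['clock'],s['tool_pos'],s['finger_gap'],s['wrist_force'])
E
```

```text
9.6833 [0.5553 0.0179 0.1114] 0.030846328593858222 [-0.8589  0.4328 -0.2566]
```

View pics/w5.png

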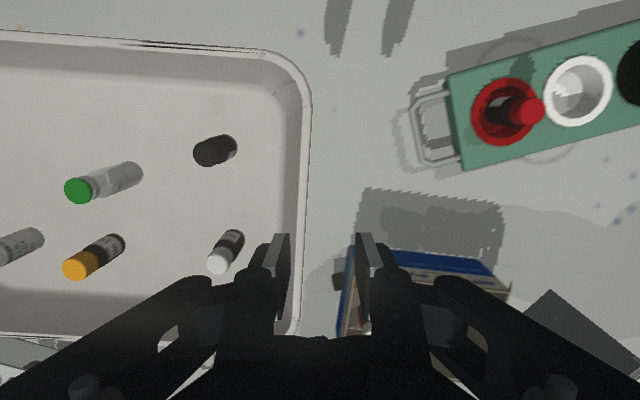

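The red bottle stands upright in its cup at (500,112), and the white bottle is ahead at (220,260).

Emit:
{"name": "move_arm", "arguments": {
  "motion": [
    {"x": -12, "y": -22, "z": 0, "ax": 0, "ay": 0, "az": 0},
    {"x": -12, "y": -20, "z": 0, "ax": 0, "ay": 0, "az": 0},
    {"x": -10, "y": -16, "z": 0, "ax": 0, "ay": 0, "az": 0},
    {"x": -5, "y": -11, "z": 0, "ax": 0, "ay": 0, "az": 0},
    {"x": -1, "y": -6, "z": 0, "ax": 0, "ay": 0, "az": 0},
    {"x": 0, "y": 0, "z": 0, "ax": 0, "ay": 0, "az": 0},
    {"x": 0, "y": 0, "z": 0, "ax": 0, "ay": 0, "az": 0},
    {"x": 0, "y": 0, "z": 0, "ax": 0, "ay": 0, "az": 0}
  ],
  "jaw": 0.5
}}

```text
clock: 10.4
tool_pos: [0.5945, -0.0535, 0.1112]
tcp_rot: [0.002, -3.141, -0.001]
wrist_force: [0.0, 0.7, -0.5]
finger_gap: 0.0426
```

```bash
python3 - <<'E'
from h import *
s,p,im,T=wrist('w6'); print(s['clock'],s['tool_pos'],s['finger_gap'],s['wrist_force'])
h=cv2.cvtColor(im,cv2.COLOR_RGB2HSV)
m=((h[...,1]<25)&(h[...,2]>205)).astype(np.uint8)
n,l,st,ce=cv2.connectedComponentsWithStats(m)
for i in range(1,n):
    if st[i,4]>80 and 250<ce[i][0]<400: print(ce[i],st[i],onplane(p,ce[i],.048,T)[:2])
E
```

```text
10.4 [ 0.5945 -0.0535  0.1112] 0.0426305147765009 [ 0.0344  0.7224 -0.5357]
[318.1837 211.1429] [308 201  21  21 343] [ 0.5949 -0.0565]
```

View pics/w6.png

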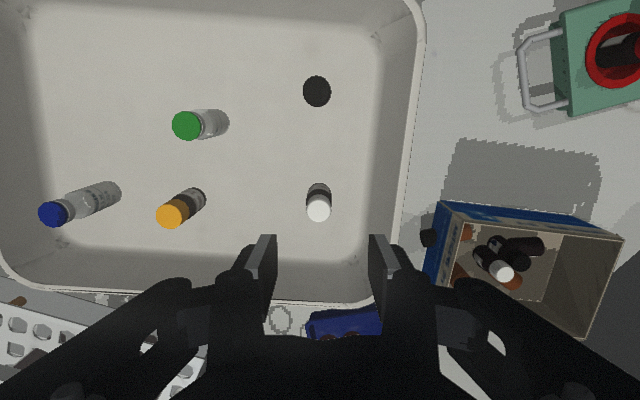

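White cap is at (318,203), so it stands at (0.595,-0.0565). I'll shift 3 mm and descend.

Emit:
{"name": "move_arm", "arguments": {
  "motion": [
    {"x": 0, "y": -3, "z": 8, "ax": 0, "ay": 0, "az": 0},
    {"x": 0, "y": 0, "z": 14, "ax": 0, "ay": 0, "az": 0},
    {"x": 0, "y": 0, "z": 16, "ax": 0, "ay": 0, "az": 0},
    {"x": 0, "y": 0, "z": 16, "ax": 0, "ay": 0, "az": 0},
    {"x": 0, "y": 0, "z": 16, "ax": 0, "ay": 0, "az": 0},
    {"x": 0, "y": 0, "z": 11, "ax": 0, "ay": 0, "az": 0},
    {"x": 0, "y": 0, "z": 6, "ax": 0, "ay": 0, "az": 0},
    {"x": 0, "y": 0, "z": 0, "ax": 0, "ay": 0, "az": 0}
  ]
}}

```text
clock: 11.12
tool_pos: [0.5938, -0.0577, 0.0227]
tcp_rot: [-0.0, -3.139, 0.0]
wrist_force: [-0.8, 0.5, 0.5]
finger_gap: 0.0427
```

Emit:
{"name": "move_arm", "arguments": {
  "motion": [
    {"x": 0, "y": 0, "z": 0, "ax": 0, "ay": 0, "az": 0},
    {"x": 0, "y": 0, "z": 0, "ax": 0, "ay": 0, "az": 0},
    {"x": 0, "y": 0, "z": 0, "ax": 0, "ay": 0, "az": 0},
    {"x": 0, "y": 0, "z": 0, "ax": 0, "ay": 0, "az": 0},
    {"x": 0, "y": 0, "z": 0, "ax": 0, "ay": 0, "az": 0},
    {"x": 0, "y": 0, "z": 0, "ax": 0, "ay": 0, "az": 0},
    {"x": 0, "y": 0, "z": 0, "ax": 0, "ay": 0, "az": 0},
    {"x": 0, "y": 0, "z": 0, "ax": 0, "ay": 0, "az": 0}
  ],
  "jaw": 0.1
}}

```text
clock: 11.78
tool_pos: [0.5956, -0.0581, 0.025]
tcp_rot: [0.001, 3.14, -0.0]
wrist_force: [0.6, 0.3, 6.2]
finger_gap: 0.0181
```

Emit:
{"name": "move_arm", "arguments": {
  "motion": [
    {"x": 0, "y": 0, "z": -3, "ax": 0, "ay": 0, "az": 0},
    {"x": 0, "y": 0, "z": -8, "ax": 0, "ay": 0, "az": 0},
    {"x": 0, "y": 0, "z": -15, "ax": 0, "ay": 0, "az": 0},
    {"x": 0, "y": 0, "z": -20, "ax": 0, "ay": 0, "az": 0},
    {"x": 4, "y": 0, "z": -20, "ax": 0, "ay": 0, "az": 0},
    {"x": 10, "y": 4, "z": -14, "ax": 0, "ay": 0, "az": 0},
    {"x": 18, "y": 10, "z": -8, "ax": 0, "ay": 0, "az": 0},
    {"x": 20, "y": 18, "z": -2, "ax": 0, "ay": 0, "az": 0}
  ]
}}

```text
clock: 12.45
tool_pos: [0.5436, -0.0282, 0.1164]
tcp_rot: [0.007, 3.139, -0.002]
wrist_force: [0.5, -0.8, -0.7]
finger_gap: 0.0181
```

Emit:
{"name": "move_arm", "arguments": {
  "motion": [
    {"x": 18, "y": 24, "z": 0, "ax": 0, "ay": 0, "az": 0},
    {"x": 15, "y": 28, "z": 0, "ax": 0, "ay": 0, "az": 0},
    {"x": 12, "y": 30, "z": 0, "ax": 0, "ay": 0, "az": 0},
    {"x": 10, "y": 30, "z": 0, "ax": 0, "ay": 0, "az": 0},
    {"x": 6, "y": 30, "z": 0, "ax": 0, "ay": 0, "az": 0},
    {"x": 4, "y": 28, "z": 0, "ax": 0, "ay": 0, "az": 0},
    {"x": 2, "y": 22, "z": 0, "ax": 0, "ay": 0, "az": 0},
    {"x": 0, "y": 15, "z": 0, "ax": 0, "ay": 0, "az": 0}
  ]
}}

```text
clock: 13.12
tool_pos: [0.4749, 0.1839, 0.1147]
tcp_rot: [0.004, -3.141, -0.001]
wrist_force: [0.1, 0.2, -0.4]
finger_gap: 0.0182
```

Emit:
{"name": "move_arm", "arguments": {
  "motion": [
    {"x": 0, "y": 9, "z": 0, "ax": 0, "ay": 0, "az": 0},
    {"x": 0, "y": 3, "z": 0, "ax": 0, "ay": 0, "az": 0},
    {"x": 0, "y": 0, "z": 0, "ax": 0, "ay": 0, "az": 0},
    {"x": 0, "y": 0, "z": 0, "ax": 0, "ay": 0, "az": 0},
    {"x": 0, "y": 0, "z": 0, "ax": 0, "ay": 0, "az": 0},
    {"x": 0, "y": 0, "z": 0, "ax": 0, "ay": 0, "az": 0},
    {"x": 0, "y": 0, "z": 0, "ax": 0, "ay": 0, "az": 0},
    {"x": 0, "y": 0, "z": 0, "ax": 0, "ay": 0, "az": 0}
  ]
}}

```text
clock: 13.78
tool_pos: [0.4762, 0.1925, 0.1143]
tcp_rot: [-0.002, -3.142, 0.0]
wrist_force: [-0.2, 0.1, -0.7]
finger_gap: 0.0181
```

```bash
python3 - <<'E'
from h import *
s,p,im,T=wrist('w7'); print(s['clock'],s['tool_pos'],s['finger_gap'],s['wrist_force'])
P=camera_params('wrist')
Ti=np.linalg.inv(T)
for c,X in dict(red=(.4902,.1466,.022),white=(.4772,.1946,.022),black=(.4641,.2426,.022),blue=(.4507,.2906,.022)).items():
    q=P['mtx']@(Ti@np.array([*X,1]))[:3]; print(c,q[:2]/q[2])
E
```

```text
13.7833 [0.4762 0.1925 0.1143] 0.018106231544940378 [-0.1575  0.1352 -0.6893]
red [263.0315 216.5246]
white [325.4979 200.1497]
black [389.7383 183.181 ]
blue [455.8789 165.3184]
```

View pics/w7.png

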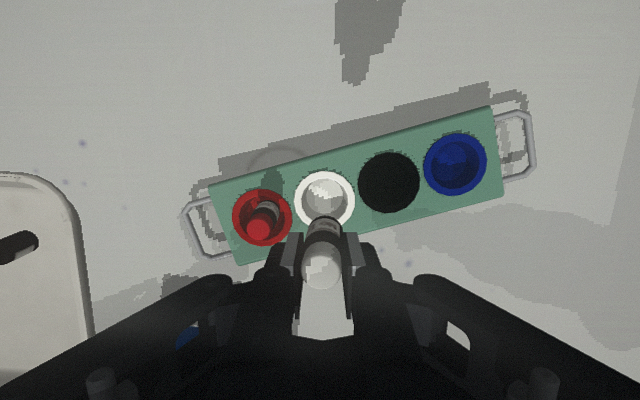

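The white cup (325,200) is under the bottle, needing about +2 mm in y. The red bottle stands inside its cup at (262,218).

Emit:
{"name": "move_arm", "arguments": {
  "motion": [
    {"x": -1, "y": 2, "z": 8, "ax": 0, "ay": 0, "az": 0},
    {"x": 0, "y": 0, "z": 14, "ax": 0, "ay": 0, "az": 0},
    {"x": 0, "y": 0, "z": 16, "ax": 0, "ay": 0, "az": 0},
    {"x": 0, "y": 0, "z": 16, "ax": 0, "ay": 0, "az": 0},
    {"x": 0, "y": 0, "z": 12, "ax": 0, "ay": 0, "az": 0},
    {"x": 0, "y": 0, "z": 8, "ax": 0, "ay": 0, "az": 0},
    {"x": 0, "y": 0, "z": 5, "ax": 0, "ay": 0, "az": 0},
    {"x": 0, "y": 0, "z": 3, "ax": 0, "ay": 0, "az": 0}
  ]
}}

```text
clock: 14.5
tool_pos: [0.4769, 0.195, 0.0315]
tcp_rot: [-0.001, -3.141, 0.001]
wrist_force: [-0.7, 0.4, -0.2]
finger_gap: 0.0177
```

Emit:
{"name": "move_arm", "arguments": {
  "motion": [
    {"x": 0, "y": 0, "z": 1, "ax": 0, "ay": 0, "az": 0},
    {"x": 0, "y": 0, "z": 1, "ax": 0, "ay": 0, "az": 0},
    {"x": 0, "y": 0, "z": 1, "ax": 0, "ay": 0, "az": 0},
    {"x": 0, "y": 0, "z": 1, "ax": 0, "ay": 0, "az": 0},
    {"x": 0, "y": 0, "z": 0, "ax": 0, "ay": 0, "az": 0},
    {"x": 0, "y": 0, "z": 0, "ax": 0, "ay": 0, "az": 0},
    {"x": 0, "y": 0, "z": 0, "ax": 0, "ay": 0, "az": 0},
    {"x": 0, "y": 0, "z": 0, "ax": 0, "ay": 0, "az": 0}
  ]
}}

```text
clock: 15.17
tool_pos: [0.4777, 0.1953, 0.0289]
tcp_rot: [0.001, 3.14, 0.001]
wrist_force: [0.3, -0.1, 5.8]
finger_gap: 0.0183
```

Emit:
{"name": "move_arm", "arguments": {
  "motion": [
    {"x": 0, "y": 0, "z": 0, "ax": 0, "ay": 0, "az": 0},
    {"x": 0, "y": 0, "z": 0, "ax": 0, "ay": 0, "az": 0},
    {"x": 0, "y": 0, "z": 0, "ax": 0, "ay": 0, "az": 0},
    {"x": 0, "y": 0, "z": 0, "ax": 0, "ay": 0, "az": 0},
    {"x": 0, "y": 0, "z": 0, "ax": 0, "ay": 0, "az": 0},
    {"x": 0, "y": 0, "z": -5, "ax": 0, "ay": 0, "az": 0},
    {"x": 0, "y": 0, "z": -12, "ax": 0, "ay": 0, "az": 0},
    {"x": 0, "y": 0, "z": -18, "ax": 0, "ay": 0, "az": 0}
  ],
  "jaw": 0.36
}}

```text
clock: 15.83
tool_pos: [0.476, 0.1945, 0.0626]
tcp_rot: [-0.001, -3.139, 0.003]
wrist_force: [-1.0, -0.0, 0.1]
finger_gap: 0.0308
```

Emit:
{"name": "move_arm", "arguments": {
  "motion": [
    {"x": 0, "y": 0, "z": -20, "ax": 0, "ay": 0, "az": 0},
    {"x": 0, "y": 0, "z": -15, "ax": 0, "ay": 0, "az": 0},
    {"x": -2, "y": -10, "z": -10, "ax": 0, "ay": 0, "az": 0},
    {"x": -6, "y": -18, "z": -5, "ax": 0, "ay": 0, "az": 0},
    {"x": -6, "y": -25, "z": 0, "ax": 0, "ay": 0, "az": 0},
    {"x": -6, "y": -30, "z": 0, "ax": 0, "ay": 0, "az": 0},
    {"x": -6, "y": -30, "z": 0, "ax": 0, "ay": 0, "az": 0},
    {"x": -6, "y": -30, "z": 0, "ax": 0, "ay": 0, "az": 0}
  ]
}}

```text
clock: 16.5
tool_pos: [0.5089, 0.0498, 0.1134]
tcp_rot: [-0.001, -3.141, 0.0]
wrist_force: [0.3, 0.0, 0.5]
finger_gap: 0.0309
```

Emit:
{"name": "move_arm", "arguments": {
  "motion": [
    {"x": -4, "y": -30, "z": 0, "ax": 0, "ay": 0, "az": 0},
    {"x": -2, "y": -28, "z": 0, "ax": 0, "ay": 0, "az": 0},
    {"x": 0, "y": -22, "z": 0, "ax": 0, "ay": 0, "az": 0},
    {"x": 0, "y": -15, "z": 0, "ax": 0, "ay": 0, "az": 0},
    {"x": 0, "y": -9, "z": 0, "ax": 0, "ay": 0, "az": 0},
    {"x": 0, "y": -4, "z": 0, "ax": 0, "ay": 0, "az": 0},
    {"x": 0, "y": 0, "z": 0, "ax": 0, "ay": 0, "az": 0},
    {"x": 0, "y": 0, "z": 0, "ax": 0, "ay": 0, "az": 0}
  ],
  "jaw": 0.5
}}

```text
clock: 17.17
tool_pos: [0.5149, -0.0551, 0.1132]
tcp_rot: [0.001, -3.141, -0.001]
wrist_force: [-0.0, 1.2, -0.8]
finger_gap: 0.0428
```

```bash
python3 - <<'E'
from h import *
s,p,im,T=wrist('w8'); print(s['clock'],s['tool_pos'],s['finger_gap'],s['wrist_force'])
h=cv2.cvtColor(im,cv2.COLOR_RGB2HSV)
m=(h[...,2]<60).astype(np.uint8); m[230:]=0
n,l,st,ce=cv2.connectedComponentsWithStats(m)
for i in range(1,n):
    if st[i,4]>80: print(ce[i],st[i],onplane(p,ce[i],.044,T)[:2])
E
```

```text
17.1667 [ 0.5149 -0.0551  0.1132] 0.042805107045788854 [-0.0487  1.2107 -0.8222]
[536.5568 140.5682] [531 134  13  13  88] [0.469  0.0842]
[597.9805 168.2031] [ 572  145   61   47 1433] [0.4872 0.1282]
[539.0545 160.9182] [533 148  13  26 110] [0.4824 0.0881]
[543.212 195.488] [535 175  17  45 250] [0.506  0.0951]
[318.9511 204.8055] [307 186  25  39 797] [ 0.5127 -0.0576]
```

View pics/w8.png

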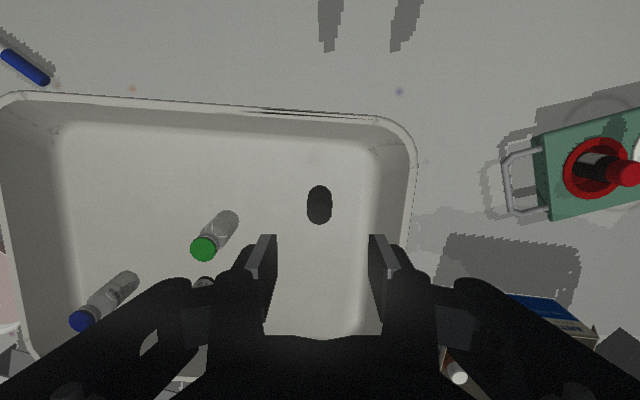

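The black bottle shows at (319,205) with its cap centre near (319,213), aligned in x and needing -2 mm in y.

Emit:
{"name": "move_arm", "arguments": {
  "motion": [
    {"x": 0, "y": -2, "z": 8, "ax": 0, "ay": 0, "az": 0},
    {"x": 0, "y": 0, "z": 14, "ax": 0, "ay": 0, "az": 0},
    {"x": 0, "y": 0, "z": 16, "ax": 0, "ay": 0, "az": 0},
    {"x": 0, "y": 0, "z": 17, "ax": 0, "ay": 0, "az": 0},
    {"x": 0, "y": 0, "z": 17, "ax": 0, "ay": 0, "az": 0},
    {"x": 0, "y": 0, "z": 11, "ax": 0, "ay": 0, "az": 0},
    {"x": 0, "y": 0, "z": 6, "ax": 0, "ay": 0, "az": 0},
    {"x": 0, "y": 0, "z": 0, "ax": 0, "ay": 0, "az": 0}
  ]
}}

```text
clock: 17.88
tool_pos: [0.514, -0.0575, 0.0228]
tcp_rot: [0.0, -3.139, 0.0]
wrist_force: [-0.3, -0.6, 0.2]
finger_gap: 0.0428
```

Emit:
{"name": "move_arm", "arguments": {
  "motion": [
    {"x": 0, "y": 0, "z": 0, "ax": 0, "ay": 0, "az": 0},
    {"x": 0, "y": 0, "z": 0, "ax": 0, "ay": 0, "az": 0},
    {"x": 0, "y": 0, "z": 0, "ax": 0, "ay": 0, "az": 0},
    {"x": 0, "y": 0, "z": 0, "ax": 0, "ay": 0, "az": 0},
    {"x": 0, "y": 0, "z": 0, "ax": 0, "ay": 0, "az": 0},
    {"x": 0, "y": 0, "z": 0, "ax": 0, "ay": 0, "az": 0},
    {"x": 0, "y": 0, "z": 0, "ax": 0, "ay": 0, "az": 0},
    {"x": 0, "y": 0, "z": 0, "ax": 0, "ay": 0, "az": 0}
  ],
  "jaw": 0.1
}}

```text
clock: 18.55
tool_pos: [0.5157, -0.058, 0.025]
tcp_rot: [0.001, 3.14, 0.0]
wrist_force: [-0.0, 0.7, 6.6]
finger_gap: 0.0181
```

Emit:
{"name": "move_arm", "arguments": {
  "motion": [
    {"x": 0, "y": 0, "z": -3, "ax": 0, "ay": 0, "az": 0},
    {"x": 0, "y": 0, "z": -8, "ax": 0, "ay": 0, "az": 0},
    {"x": 0, "y": 0, "z": -15, "ax": 0, "ay": 0, "az": 0},
    {"x": 0, "y": 0, "z": -20, "ax": 0, "ay": 0, "az": 0},
    {"x": 0, "y": 0, "z": -20, "ax": 0, "ay": 0, "az": 0},
    {"x": 2, "y": 8, "z": -14, "ax": 0, "ay": 0, "az": 0},
    {"x": 4, "y": 16, "z": -8, "ax": 0, "ay": 0, "az": 0},
    {"x": 4, "y": 24, "z": -2, "ax": 0, "ay": 0, "az": 0}
  ]
}}

```text
clock: 19.22
tool_pos: [0.5058, -0.0119, 0.1167]
tcp_rot: [0.008, 3.139, -0.001]
wrist_force: [0.4, 0.3, -0.3]
finger_gap: 0.0178
```

Emit:
{"name": "move_arm", "arguments": {
  "motion": [
    {"x": 4, "y": 28, "z": 0, "ax": 0, "ay": 0, "az": 0},
    {"x": 5, "y": 30, "z": 0, "ax": 0, "ay": 0, "az": 0},
    {"x": 5, "y": 30, "z": 0, "ax": 0, "ay": 0, "az": 0},
    {"x": 5, "y": 30, "z": 0, "ax": 0, "ay": 0, "az": 0},
    {"x": 5, "y": 30, "z": 0, "ax": 0, "ay": 0, "az": 0},
    {"x": 5, "y": 30, "z": 0, "ax": 0, "ay": 0, "az": 0},
    {"x": 5, "y": 25, "z": 0, "ax": 0, "ay": 0, "az": 0},
    {"x": 4, "y": 20, "z": 0, "ax": 0, "ay": 0, "az": 0}
  ]
}}

```text
clock: 19.88
tool_pos: [0.4661, 0.2154, 0.1147]
tcp_rot: [0.002, -3.141, -0.0]
wrist_force: [1.2, -0.1, -1.2]
finger_gap: 0.0181
```

Emit:
{"name": "move_arm", "arguments": {
  "motion": [
    {"x": 3, "y": 15, "z": 0, "ax": 0, "ay": 0, "az": 0},
    {"x": 0, "y": 10, "z": 0, "ax": 0, "ay": 0, "az": 0},
    {"x": 0, "y": 4, "z": 0, "ax": 0, "ay": 0, "az": 0},
    {"x": 0, "y": 0, "z": 0, "ax": 0, "ay": 0, "az": 0},
    {"x": 0, "y": 0, "z": 0, "ax": 0, "ay": 0, "az": 0},
    {"x": 0, "y": 0, "z": 0, "ax": 0, "ay": 0, "az": 0},
    {"x": 0, "y": 0, "z": 0, "ax": 0, "ay": 0, "az": 0},
    {"x": 0, "y": 0, "z": 0, "ax": 0, "ay": 0, "az": 0}
  ]
}}

```text
clock: 20.55
tool_pos: [0.4644, 0.2411, 0.1143]
tcp_rot: [-0.003, -3.142, 0.0]
wrist_force: [-0.3, -0.9, 0.3]
finger_gap: 0.0181
```

```bash
python3 - <<'E'
from h import *
s,p,im,T=wrist('w9'); print(s['clock'],s['tool_pos'],s['finger_gap'],s['wrist_force'])
P=camera_params('wrist')
Ti=np.linalg.inv(T)
for c,X in dict(red=(.4902,.1466,.022),white=(.4772,.1946,.022),black=(.4641,.2426,.022),blue=(.4507,.2906,.022)).items():
    q=P['mtx']@(Ti@np.array([*X,1]))[:3]; print(c,q[:2]/q[2])
E
```

```text
20.55 [0.4644 0.2411 0.1143] 0.018085662196199035 [-0.3267 -0.8986  0.2669]
red [201.3572 231.1364]
white [262.1756 215.1383]
black [324.6999 198.5641]
blue [389.0373 181.1216]
```

View pics/w9.png

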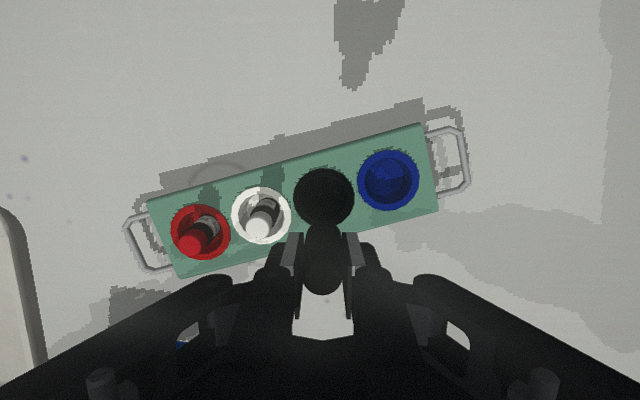

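The red and white bottles stand in their cups at (200,232) and (262,215). The black cup at (324,197) is under the held bottle, which needs +1.5 mm in y before lowering.

Emit:
{"name": "move_arm", "arguments": {
  "motion": [
    {"x": 0, "y": 1.5, "z": 8, "ax": 0, "ay": 0, "az": 0},
    {"x": 0, "y": 0, "z": 14, "ax": 0, "ay": 0, "az": 0},
    {"x": 0, "y": 0, "z": 16, "ax": 0, "ay": 0, "az": 0},
    {"x": 0, "y": 0, "z": 16, "ax": 0, "ay": 0, "az": 0},
    {"x": 0, "y": 0, "z": 12, "ax": 0, "ay": 0, "az": 0},
    {"x": 0, "y": 0, "z": 8, "ax": 0, "ay": 0, "az": 0},
    {"x": 0, "y": 0, "z": 5, "ax": 0, "ay": 0, "az": 0},
    {"x": 0, "y": 0, "z": 3, "ax": 0, "ay": 0, "az": 0}
  ]
}}

```text
clock: 21.27
tool_pos: [0.4639, 0.2434, 0.0315]
tcp_rot: [-0.001, -3.141, 0.001]
wrist_force: [0.1, 0.1, 0.0]
finger_gap: 0.0178
```

Emit:
{"name": "move_arm", "arguments": {
  "motion": [
    {"x": 0, "y": 0, "z": 1, "ax": 0, "ay": 0, "az": 0},
    {"x": 0, "y": 0, "z": 1, "ax": 0, "ay": 0, "az": 0},
    {"x": 0, "y": 0, "z": 1, "ax": 0, "ay": 0, "az": 0},
    {"x": 0, "y": 0, "z": 1, "ax": 0, "ay": 0, "az": 0},
    {"x": 0, "y": 0, "z": 0, "ax": 0, "ay": 0, "az": 0},
    {"x": 0, "y": 0, "z": 0, "ax": 0, "ay": 0, "az": 0},
    {"x": 0, "y": 0, "z": 0, "ax": 0, "ay": 0, "az": 0},
    {"x": 0, "y": 0, "z": 0, "ax": 0, "ay": 0, "az": 0}
  ]
}}

```text
clock: 21.93
tool_pos: [0.4647, 0.2439, 0.029]
tcp_rot: [0.001, 3.14, 0.001]
wrist_force: [-0.7, -0.4, 5.8]
finger_gap: 0.0177
```

Emit:
{"name": "move_arm", "arguments": {
  "motion": [
    {"x": 0, "y": 0, "z": 0, "ax": 0, "ay": 0, "az": 0},
    {"x": 0, "y": 0, "z": 0, "ax": 0, "ay": 0, "az": 0},
    {"x": 0, "y": 0, "z": 0, "ax": 0, "ay": 0, "az": 0},
    {"x": 0, "y": 0, "z": 0, "ax": 0, "ay": 0, "az": 0},
    {"x": 0, "y": 0, "z": 0, "ax": 0, "ay": 0, "az": 0},
    {"x": 0, "y": 0, "z": -5, "ax": 0, "ay": 0, "az": 0},
    {"x": 0, "y": 0, "z": -12, "ax": 0, "ay": 0, "az": 0},
    {"x": 0, "y": 0, "z": -18, "ax": 0, "ay": 0, "az": 0}
  ],
  "jaw": 0.36
}}

```text
clock: 22.6
tool_pos: [0.463, 0.2429, 0.0625]
tcp_rot: [-0.001, -3.139, 0.003]
wrist_force: [1.6, 0.3, 1.4]
finger_gap: 0.0308
```

Emit:
{"name": "move_arm", "arguments": {
  "motion": [
    {"x": 0, "y": 0, "z": -20, "ax": 0, "ay": 0, "az": 0},
    {"x": 0, "y": 0, "z": -20, "ax": 0, "ay": 0, "az": 0},
    {"x": -2, "y": -10, "z": -15, "ax": 0, "ay": 0, "az": 0},
    {"x": -5, "y": -20, "z": -5, "ax": 0, "ay": 0, "az": 0},
    {"x": -5, "y": -30, "z": 0, "ax": 0, "ay": 0, "az": 0},
    {"x": -5, "y": -35, "z": 0, "ax": 0, "ay": 0, "az": 0},
    {"x": -5, "y": -35, "z": 0, "ax": 0, "ay": 0, "az": 0},
    {"x": -5, "y": -35, "z": 0, "ax": 0, "ay": 0, "az": 0}
  ]
}}

```text
clock: 23.27
tool_pos: [0.4911, 0.0771, 0.1238]
tcp_rot: [0.0, 3.141, 0.001]
wrist_force: [0.1, 0.0, -0.1]
finger_gap: 0.0308
```

Emit:
{"name": "move_arm", "arguments": {
  "motion": [
    {"x": -5, "y": -35, "z": 0, "ax": 0, "ay": 0, "az": 0},
    {"x": -5, "y": -35, "z": 0, "ax": 0, "ay": 0, "az": 0},
    {"x": -8, "y": -35, "z": 0, "ax": 0, "ay": 0, "az": 0},
    {"x": -12, "y": -35, "z": 0, "ax": 0, "ay": 0, "az": 0},
    {"x": -15, "y": -33, "z": 0, "ax": 0, "ay": 0, "az": 0},
    {"x": -15, "y": -30, "z": 0, "ax": 0, "ay": 0, "az": 0},
    {"x": -15, "y": -28, "z": 0, "ax": 0, "ay": 0, "az": 0},
    {"x": -12, "y": -25, "z": 0, "ax": 0, "ay": 0, "az": 0}
  ]
}}

```text
clock: 23.93
tool_pos: [0.5785, -0.1797, 0.1237]
tcp_rot: [0.002, 3.141, -0.001]
wrist_force: [0.9, -0.5, -0.9]
finger_gap: 0.0304
```

Emit:
{"name": "move_arm", "arguments": {
  "motion": [
    {"x": -10, "y": -20, "z": 0, "ax": 0, "ay": 0, "az": 0},
    {"x": -5, "y": -15, "z": 0, "ax": 0, "ay": 0, "az": 0},
    {"x": 0, "y": -8, "z": 0, "ax": 0, "ay": 0, "az": 0},
    {"x": 0, "y": -3, "z": 0, "ax": 0, "ay": 0, "az": 0},
    {"x": 0, "y": 0, "z": 0, "ax": 0, "ay": 0, "az": 0},
    {"x": 0, "y": 0, "z": 0, "ax": 0, "ay": 0, "az": 0},
    {"x": 0, "y": 0, "z": 0, "ax": 0, "ay": 0, "az": 0},
    {"x": 0, "y": 0, "z": 0, "ax": 0, "ay": 0, "az": 0}
  ],
  "jaw": 0.5
}}

```text
clock: 24.6
tool_pos: [0.5931, -0.2221, 0.1235]
tcp_rot: [-0.002, 3.141, 0.001]
wrist_force: [-0.5, -0.3, -0.3]
finger_gap: 0.0431
```

```bash
python3 - <<'E'
from h import *
s,p,im,T=wrist('w10'); print(s['clock'],s['tool_pos'],s['finger_gap'],s['wrist_force'])
n,l,st,ce=cv2.connectedComponentsWithStats(colmask(im,'blue'))
for i in range(1,n):
    if st[i,4]>80: print(ce[i],st[i],onplane(p,ce[i],.06,T)[:2])
E
```

```text
24.6 [ 0.5931 -0.2221  0.1235] 0.04305875192832255 [-0.5112 -0.3441 -0.2791]
[317.7066 210.2641] [307 199  24  24 409] [ 0.593  -0.2254]
[632.4875 210.5125] [623 200  17  26 240] [ 0.593  -0.0142]
[627.1613 284.471 ] [617 276  23  19 155] [ 0.6484 -0.0042]
[571.319  318.2046] [ 532  299   73   57 1398] [ 0.6762 -0.0386]
```

View pics/w10.png

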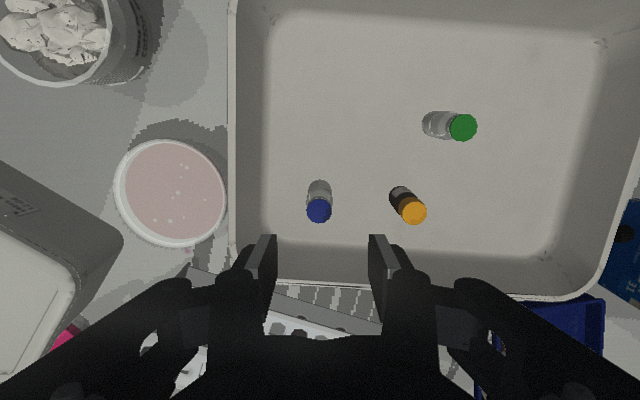

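Blue cap at (318,210), so the vial stands at (0.593,-0.2254). I'll shift 3 mm in y and descend 100 mm.

Emit:
{"name": "move_arm", "arguments": {
  "motion": [
    {"x": 0, "y": -3, "z": 8, "ax": 0, "ay": 0, "az": 0},
    {"x": 0, "y": 0, "z": 16, "ax": 0, "ay": 0, "az": 0},
    {"x": 0, "y": 0, "z": 19, "ax": 0, "ay": 0, "az": 0},
    {"x": 0, "y": 0, "z": 20, "ax": 0, "ay": 0, "az": 0},
    {"x": 0, "y": 0, "z": 18, "ax": 0, "ay": 0, "az": 0},
    {"x": 0, "y": 0, "z": 12, "ax": 0, "ay": 0, "az": 0},
    {"x": 0, "y": 0, "z": 7, "ax": 0, "ay": 0, "az": 0},
    {"x": 0, "y": 0, "z": 0, "ax": 0, "ay": 0, "az": 0}
  ]
}}

```text
clock: 25.32
tool_pos: [0.5918, -0.2261, 0.0215]
tcp_rot: [-0.001, -3.139, -0.001]
wrist_force: [-0.5, -0.3, 1.2]
finger_gap: 0.0425
```

Emit:
{"name": "move_arm", "arguments": {
  "motion": [
    {"x": 0, "y": 0, "z": 0, "ax": 0, "ay": 0, "az": 0},
    {"x": 0, "y": 0, "z": 0, "ax": 0, "ay": 0, "az": 0},
    {"x": 0, "y": 0, "z": 0, "ax": 0, "ay": 0, "az": 0},
    {"x": 0, "y": 0, "z": 0, "ax": 0, "ay": 0, "az": 0},
    {"x": 0, "y": 0, "z": 0, "ax": 0, "ay": 0, "az": 0},
    {"x": 0, "y": 0, "z": 0, "ax": 0, "ay": 0, "az": 0},
    {"x": 0, "y": 0, "z": 0, "ax": 0, "ay": 0, "az": 0},
    {"x": 0, "y": 0, "z": 0, "ax": 0, "ay": 0, "az": 0}
  ],
  "jaw": 0.1
}}

```text
clock: 25.98
tool_pos: [0.5936, -0.2269, 0.0244]
tcp_rot: [0.001, 3.14, -0.001]
wrist_force: [0.6, -0.8, 6.5]
finger_gap: 0.0189
```

```bash
python3 - <<'E'
from h import *
s,p,im,T=wrist('w11'); print(s['clock'],s['tool_pos'],s['finger_gap'],s['wrist_force'])
E
```

```text
25.9833 [ 0.5936 -0.2269  0.0244] 0.01890744972804296 [ 0.6328 -0.7796  6.4899]
```

View pics/w11.png

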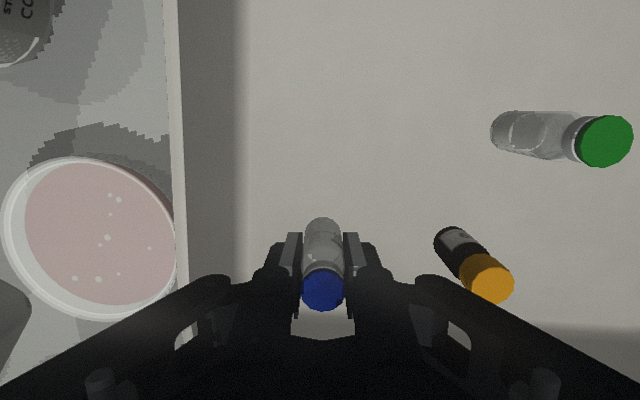

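The vial is gripped centrally at (322,275). The gap is 18.9 mm, so the pads are on the cap or crimp rather than the 20 mm body. I'll lift gently and check.

Emit:
{"name": "move_arm", "arguments": {
  "motion": [
    {"x": 0, "y": 0, "z": -2, "ax": 0, "ay": 0, "az": 0},
    {"x": 0, "y": 0, "z": -6, "ax": 0, "ay": 0, "az": 0},
    {"x": 0, "y": 0, "z": -12, "ax": 0, "ay": 0, "az": 0},
    {"x": 0, "y": 0, "z": -18, "ax": 0, "ay": 0, "az": 0},
    {"x": 0, "y": 0, "z": -22, "ax": 0, "ay": 0, "az": 0},
    {"x": 0, "y": 0, "z": -20, "ax": 0, "ay": 0, "az": 0},
    {"x": 2, "y": 0, "z": -14, "ax": 0, "ay": 0, "az": 0},
    {"x": 6, "y": 4, "z": -6, "ax": 0, "ay": 0, "az": 0}
  ]
}}

```text
clock: 26.7
tool_pos: [0.586, -0.2237, 0.1265]
tcp_rot: [0.002, 3.138, -0.003]
wrist_force: [0.5, -0.6, -0.6]
finger_gap: 0.019
```

```bash
python3 - <<'E'
from h import *
s,p,im,T=wrist('w12'); print(s['clock'],s['tool_pos'],s['finger_gap'],s['wrist_force'])
a=camera('side'); a=cv2.resize(a[220:360,280:440],None,fx=4,fy=4);cv2.imwrite('pics/s12.png',a[:,:,::-1])
E
```

```text
26.7 [ 0.586  -0.2237  0.1265] 0.018990079041981068 [ 0.5144 -0.5671 -0.5547]
```

View pics/w12.png

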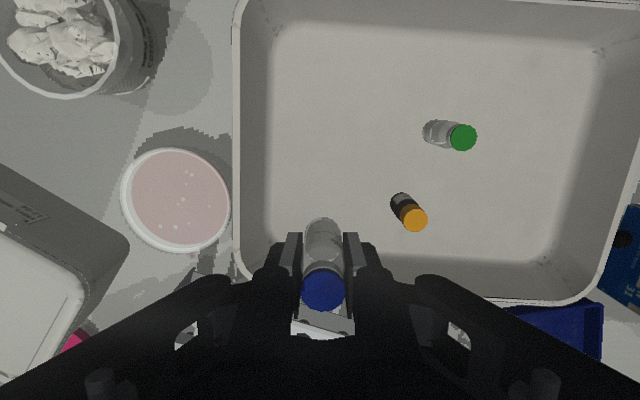

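View pics/s12.png

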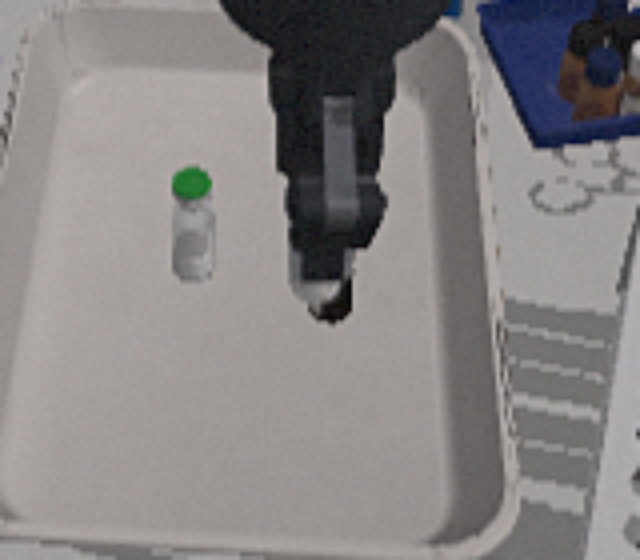

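The vial hangs unchanged between w11 and w12, upright at (322,265). I'll carry it to the blue cup.

Emit:
{"name": "move_arm", "arguments": {
  "motion": [
    {"x": 10, "y": 10, "z": 0, "ax": 0, "ay": 0, "az": 0},
    {"x": 12, "y": 18, "z": 0, "ax": 0, "ay": 0, "az": 0},
    {"x": 14, "y": 24, "z": 0, "ax": 0, "ay": 0, "az": 0},
    {"x": 14, "y": 28, "z": 0, "ax": 0, "ay": 0, "az": 0},
    {"x": 12, "y": 30, "z": 0, "ax": 0, "ay": 0, "az": 0},
    {"x": 10, "y": 30, "z": 0, "ax": 0, "ay": 0, "az": 0},
    {"x": 8, "y": 30, "z": 0, "ax": 0, "ay": 0, "az": 0},
    {"x": 6, "y": 30, "z": 0, "ax": 0, "ay": 0, "az": 0}
  ]
}}

```text
clock: 27.47
tool_pos: [0.4969, -0.021, 0.122]
tcp_rot: [-0.001, -3.139, 0.0]
wrist_force: [1.1, 0.0, -0.2]
finger_gap: 0.0186
```

Emit:
{"name": "move_arm", "arguments": {
  "motion": [
    {"x": 5, "y": 30, "z": 0, "ax": 0, "ay": 0, "az": 0},
    {"x": 5, "y": 30, "z": 0, "ax": 0, "ay": 0, "az": 0},
    {"x": 5, "y": 30, "z": 0, "ax": 0, "ay": 0, "az": 0},
    {"x": 5, "y": 30, "z": 0, "ax": 0, "ay": 0, "az": 0},
    {"x": 5, "y": 30, "z": 0, "ax": 0, "ay": 0, "az": 0},
    {"x": 5, "y": 30, "z": 0, "ax": 0, "ay": 0, "az": 0},
    {"x": 5, "y": 30, "z": 0, "ax": 0, "ay": 0, "az": 0},
    {"x": 5, "y": 30, "z": 0, "ax": 0, "ay": 0, "az": 0}
  ]
}}

```text
clock: 28.13
tool_pos: [0.4575, 0.2187, 0.122]
tcp_rot: [-0.0, -3.139, 0.002]
wrist_force: [0.8, 0.1, 0.3]
finger_gap: 0.019
```

Emit:
{"name": "move_arm", "arguments": {
  "motion": [
    {"x": 4, "y": 26, "z": 0, "ax": 0, "ay": 0, "az": 0},
    {"x": 3, "y": 20, "z": 0, "ax": 0, "ay": 0, "az": 0},
    {"x": 1, "y": 14, "z": 0, "ax": 0, "ay": 0, "az": 0},
    {"x": 0, "y": 8, "z": 0, "ax": 0, "ay": 0, "az": 0},
    {"x": 0, "y": 4, "z": 0, "ax": 0, "ay": 0, "az": 0},
    {"x": 0, "y": 0, "z": 0, "ax": 0, "ay": 0, "az": 0},
    {"x": 0, "y": 0, "z": 0, "ax": 0, "ay": 0, "az": 0},
    {"x": 0, "y": 0, "z": 0, "ax": 0, "ay": 0, "az": 0}
  ]
}}

```text
clock: 28.8
tool_pos: [0.4517, 0.288, 0.1232]
tcp_rot: [-0.004, -3.142, 0.001]
wrist_force: [0.6, -0.5, -0.3]
finger_gap: 0.0186
```

```bash
python3 - <<'E'
from h import *
s,p,im,T=wrist('w13'); print(s['clock'],s['tool_pos'],s['finger_gap'],s['wrist_force'])
P=camera_params('wrist')
Ti=np.linalg.inv(T)
for c,X in dict(red=(.4902,.1466,.022),white=(.4772,.1946,.022),black=(.4641,.2426,.022),blue=(.4507,.2906,.022)).items():
    q=P['mtx']@(Ti@np.array([*X,1]))[:3]; print(c,q[:2]/q[2])
E
```

```text
28.8 [0.4517 0.288  0.1232] 0.018574984352332454 [ 0.5695 -0.5267 -0.3415]
red [149.489  241.9215]
white [206.7804 226.7805]
black [265.6092 211.1115]
blue [326.0569 194.6409]
```

View pics/w13.png

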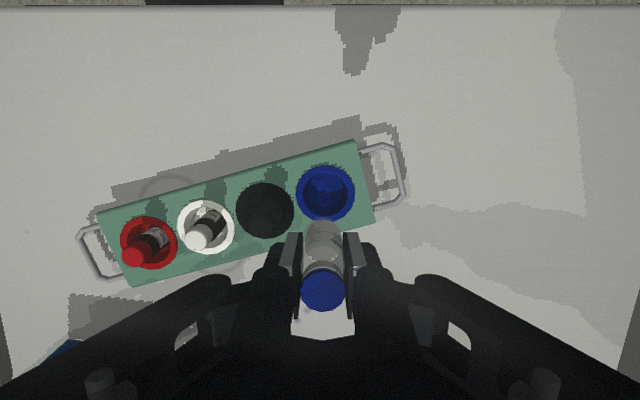

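The blue cup is at (326,194) under the vial, and the red, white and black bottles are in their cups. I'll lower with a +2.5 mm shift in y.

Emit:
{"name": "move_arm", "arguments": {
  "motion": [
    {"x": 1, "y": 2.5, "z": 8, "ax": 0, "ay": 0, "az": 0},
    {"x": 0, "y": 0, "z": 14, "ax": 0, "ay": 0, "az": 0},
    {"x": 0, "y": 0, "z": 18, "ax": 0, "ay": 0, "az": 0},
    {"x": 0, "y": 0, "z": 18, "ax": 0, "ay": 0, "az": 0},
    {"x": 0, "y": 0, "z": 16, "ax": 0, "ay": 0, "az": 0},
    {"x": 0, "y": 0, "z": 10, "ax": 0, "ay": 0, "az": 0},
    {"x": 0, "y": 0, "z": 5, "ax": 0, "ay": 0, "az": 0},
    {"x": 0, "y": 0, "z": 3, "ax": 0, "ay": 0, "az": 0}
  ]
}}

```text
clock: 29.52
tool_pos: [0.4499, 0.2917, 0.0305]
tcp_rot: [-0.001, -3.141, 0.001]
wrist_force: [-0.7, 0.3, -0.2]
finger_gap: 0.0188
```

Emit:
{"name": "move_arm", "arguments": {
  "motion": [
    {"x": 0, "y": 0, "z": 1, "ax": 0, "ay": 0, "az": 0},
    {"x": 0, "y": 0, "z": 1, "ax": 0, "ay": 0, "az": 0},
    {"x": 0, "y": 0, "z": 1, "ax": 0, "ay": 0, "az": 0},
    {"x": 0, "y": 0, "z": 1, "ax": 0, "ay": 0, "az": 0},
    {"x": 0, "y": 0, "z": 0, "ax": 0, "ay": 0, "az": 0},
    {"x": 0, "y": 0, "z": 0, "ax": 0, "ay": 0, "az": 0},
    {"x": 0, "y": 0, "z": 0, "ax": 0, "ay": 0, "az": 0},
    {"x": 0, "y": 0, "z": 0, "ax": 0, "ay": 0, "az": 0}
  ]
}}

```text
clock: 30.18
tool_pos: [0.4507, 0.2925, 0.0284]
tcp_rot: [0.001, 3.14, 0.002]
wrist_force: [-1.4, -0.7, 4.4]
finger_gap: 0.0187
```

Emit:
{"name": "move_arm", "arguments": {
  "motion": [
    {"x": 0, "y": 0, "z": 0, "ax": 0, "ay": 0, "az": 0},
    {"x": 0, "y": 0, "z": 0, "ax": 0, "ay": 0, "az": 0},
    {"x": 0, "y": 0, "z": 0, "ax": 0, "ay": 0, "az": 0},
    {"x": 0, "y": 0, "z": 0, "ax": 0, "ay": 0, "az": 0},
    {"x": 0, "y": 0, "z": 0, "ax": 0, "ay": 0, "az": 0},
    {"x": 0, "y": 0, "z": -5, "ax": 0, "ay": 0, "az": 0},
    {"x": 0, "y": 0, "z": -12, "ax": 0, "ay": 0, "az": 0},
    {"x": 0, "y": 0, "z": -18, "ax": 0, "ay": 0, "az": 0}
  ],
  "jaw": 0.4
}}

```text
clock: 30.85
tool_pos: [0.4491, 0.2913, 0.0615]
tcp_rot: [-0.001, -3.139, 0.003]
wrist_force: [0.0, 0.0, -0.1]
finger_gap: 0.0341
```

Emit:
{"name": "move_arm", "arguments": {
  "motion": [
    {"x": 0, "y": 0, "z": -20, "ax": 0, "ay": 0, "az": 0},
    {"x": 0, "y": 0, "z": -20, "ax": 0, "ay": 0, "az": 0},
    {"x": 0, "y": 0, "z": -20, "ax": 0, "ay": 0, "az": 0},
    {"x": 0, "y": 0, "z": -20, "ax": 0, "ay": 0, "az": 0},
    {"x": 5, "y": 15, "z": -10, "ax": 0, "ay": 0, "az": 0},
    {"x": 10, "y": 20, "z": 0, "ax": 0, "ay": 0, "az": 0},
    {"x": 10, "y": 25, "z": 0, "ax": 0, "ay": 0, "az": 0},
    {"x": 15, "y": 25, "z": 0, "ax": 0, "ay": 0, "az": 0}
  ]
}}

```text
clock: 31.52
tool_pos: [0.4109, 0.3774, 0.1532]
tcp_rot: [0.005, 3.14, 0.001]
wrist_force: [-0.1, 0.1, 0.6]
finger_gap: 0.0341
```

Emit:
{"name": "move_arm", "arguments": {
  "motion": [
    {"x": 20, "y": 28, "z": 0, "ax": 0, "ay": 0, "az": 0},
    {"x": 25, "y": 28, "z": 0, "ax": 0, "ay": 0, "az": 0},
    {"x": 25, "y": 28, "z": 0, "ax": 0, "ay": 0, "az": 0},
    {"x": 25, "y": 28, "z": 0, "ax": 0, "ay": 0, "az": 0},
    {"x": 20, "y": 20, "z": 0, "ax": 0, "ay": 0, "az": 0},
    {"x": 10, "y": 10, "z": 0, "ax": 0, "ay": 0, "az": 0},
    {"x": 0, "y": 0, "z": 0, "ax": 0, "ay": 0, "az": 0},
    {"x": 0, "y": 0, "z": 0, "ax": 0, "ay": 0, "az": 0}
  ]
}}

```text
clock: 32.18
tool_pos: [0.2852, 0.5191, 0.1523]
tcp_rot: [-0.001, 3.141, -0.001]
wrist_force: [-0.1, -0.1, 0.4]
finger_gap: 0.0342
```

```bash
python3 - <<'E'
from h import *
s=readout.sense(); print(s['clock'],s['tool_pos'],s['finger_gap'],s['wrist_force'])
t=camera('top');a=camera('side')
cv2.imwrite('pics/te.png',cv2.resize(t[100:260,170:510],None,fx=2.3,fy=2.3,interpolation=cv2.INTER_CUBIC)[:,:,::-1])
cv2.imwrite('pics/se.png',cv2.resize(a[120:350,260:420],None,fx=2.6,fy=2.6,interpolation=cv2.INTER_CUBIC)[:,:,::-1])
cv2.imwrite('pics/se2.png',cv2.resize(a[125:220,260:350],None,fx=6,fy=6,interpolation=cv2.INTER_CUBIC)[:,:,::-1])
E
```

```text
32.1833 [0.2852 0.5191 0.1523] 0.03418071776606709 [-0.0596 -0.0751  0.4027]
```

View pics/te.png

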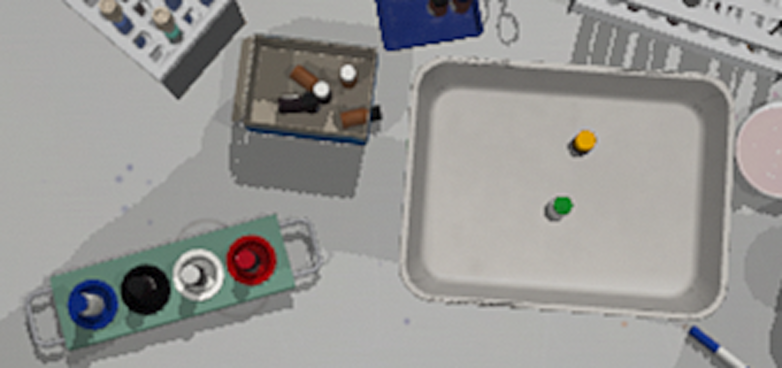

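View pics/se2.png

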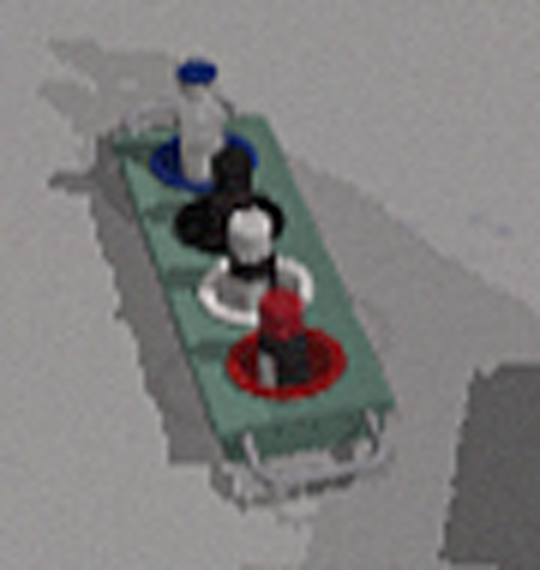

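View pics/se.png

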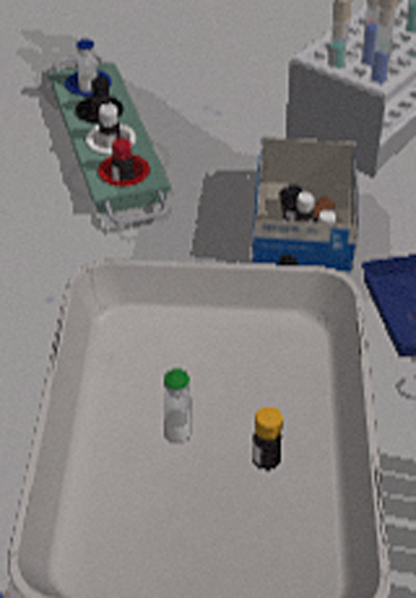

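All four stand in their cups, and the yellow and green containers are where they were. I'll check cap positions numerically for lean before handing in.

```bash
python3 - <<'E'
from h import *
ps=camera_params('side');pt=camera_params('top')
for c,X in dict(red=(.4905,.148,.049),white=(.4775,.195,.052),black=(.4645,.2435,.052),blue=(.4505,.292,.064)).items():
    u=proj(ps,X);v=proj(pt,X); print(c,(u-[260,125])*6,(v-[170,100])*2.3, 'base side',(proj(ps,(X[0],X[1],.006))-[260,125])*6)
E
```

```text
red [280.1464 294.9911] [245.016 258.755] base side [285.4403 383.8346]
white [251.385  219.3414] [191.5576 273.0105] base side [257.7124 313.1702]
black [225.2881 153.1884] [136.7557 287.4754] base side [232.1467 245.508 ]
blue [196.7605  67.3376] [ 78.3642 302.7874] base side [206.1169 182.6715]
```

The cap tops are within about 1 px of the upright, on-floor predictions. For example, red is seen at (281,298) against (280,295) predicted, and blue at (197,68) against (197,67).

```bash
python3 - <<'E'
from h import *
print(bot.sign_off(), readout.sense()['clock'])
E
```

```text
the job is handed in; nothing more can be done
the job is handed in; nothing more can be done
```

I moved the red, white and black bottles and the blue vial, in that order, from the steel tray into the cups matching their caps, and handed the job in. The clock read about 32 s of the 86 s allowed.

- **Set-down:** each was lowered until the upward force read 4–7 N. The tool was then 4 mm above its grasp height in the tray, which matches the cup floor. Only then did I release.
- **Final pictures:** in the side view, all four cap tops were within about 1 px of where an upright piece on the cup floor should appear. In the top view, I saw nothing out of place. The yellow bottle and the green vial stand where they were, and the arm was clear of everything.
- **Disagreements:** the wrist and top cameras differed by 2–3 mm in y, within what the grasp allowed. The vial was held at an 18.9 mm gap, which suggests I gripped the cap or crimp rather than its 20 mm body. It did not slip.

No check failed.

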